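# Reset the lathe guard interlock with a two-button hold

## Robot

A 6-joint arm with a two-finger parallel gripper is mounted at the origin on a cart in front of the work surface, level with it; the furniture and walls round the work are solid. World frame = base frame: x ahead of the robot, y to its left, z up, the work surface at z = 0. Lengths are in m, angles in degrees, forces in N, time in s.
With the tool pointing down it reaches from about 0.3 to 0.825 m from the base axis. Payload 5.4 kg.
Tool frame: the origin (TCP) lies midway between the tips of the shut fingers; the grasp point (between the pads) lies 19 mm behind it; z points along the fingers, x is the direction in which the jaws open and shut, and the axes are right-handed (so a half turn about z gives the same grasp; the last joint's range is limited). The gripper opens to 92 mm and grips with 3 to 60 N. Pads are 20 mm wide; open, the fingers measure 128 mm over their backs; the gripper's body (75 mm by 189 mm) begins 69 mm behind the grasp point.
Start: joints at [63.306, 9.076, 91.501, -0, 79.423, -12.038], TCP at [0.145, 0.556, 0.215] pointing down, gripper open.
Joint ranges: [-166.64, 166.64], [-54.1, 131.32], [10.49, 154.53], [-73.88, 253.88], [9.74, 151.15], [-171.62, 171.62]. Speed limits (degrees/s): [147.25, 147.25, 180, 180, 180, 180].

## Interface

Orientations are given as [roll, pitch, yaw] about the fixed x, y, z axes, in that order (R = Rz(yaw) Ry(pitch) Rx(roll)).
In Python, from workcell import * gives the robot as it stands.
- The arm moves only by the tool carry_out, never from a script. Its arguments are lists of equal length, an entry for each row: "hand": the closure, from 0 (fully open) to 1 (shut); "offset": the shift along the tool's x, y, z in m, a list of three; "rot": the turn, a rotation vector about the tool's x, y, z in degrees, a list of three. In form: {"hand": [hand, ...], "offset": [[tx, ty, tz], ...], "rot": [[wx, wy, wz], ...]}. A call has 1 to 10 rows; each row shifts and turns the commanded pose from where the row before left it, along the tool's axes as they then stand; what a row does not reach is not made up. A row lasts 1/10 s, in which the tool goes at most 50 mm and 8.59 degrees, less where a joint would pass 70% of its speed; a pose out of reach is approached as far as the arm can. A call is refused whole if a number of a shift passes 0.05 or a number of a turn 8.59, either way. A call with a gripper value outside its range is refused whole. The fingers move at their own pace and stop on an object; "grip_force" is the grip in N (left out, the last holds). Time passes only in rows, so rows that do not move let the fingers close. It gives the time, the measured TCP pose, the force and the opening at its end, in the units of the state.
- sense(): the state, without advancing time (a new reading comes with each control period).
- snapshot(name): name is "scene" or "side" or "wrist"; returns a dict with "pixels" (384x512x3 uint8, blue, green, red), "vertical_fov" (degrees; the focal length in pixels is half the picture's height over the tangent of half this angle, whatever the lens; pixels are square), "cx", "cy" (the principal point, pixels), "camera_from_world" (4x4, takes a point from world to camera coordinates). Camera axes: x right, y down, z forward; pixel columns grow to the right and rows downward; lengths in m; the calibration is good to about 2 mm. A picture is of the moment at which its call begins. There is no depth.
- hand_in(): hands the job in, once; it reports no verdict.
The state is a dict: "t": time; "joints": joint angles; "joint_velocities": joint speeds; "tau": joint torques, N m; "tool_pos": TCP position; "ee_rot": TCP orientation; "wrist_force": force on the tool from outside, world axes, zero at the start; "ft_torque": the same for the moment, N m; "opening": finger opening in m.
Only numpy, scipy, OpenCV 4.12 (cv2) and the standard library are available. Lean on these libraries where they do the work, as an engineer would, in place of code of your own. Each camera call takes 0.05 s, during which the arm holds its last target.

## Task

Reset the lathe's guard at the control box with the two round buttons: set one fingertip on each round button, press both right down together and hold them down for about three seconds, then let both come up. Then confirm by pressing that box's square key right down for a moment and letting it go. Press nothing on the other box, pick nothing up and leave the loose things where they lie.

Things in the scene. Friction and masses are not known exactly. Their poses are not given: they have to be found in the camera images.
- reset_box: The guard-reset box: green control box fixed to the bench (it cannot move), 100 x 130 mm, its flat grey face 40 mm above the bench. It carries two ROUND black caps side by side in the near row and one SQUARE black cap alone behind them. Origin: centre of its underside, on the bench. Its x axis points from the near row to the lone cap, y along the near row, z up; it stands either on the left or on the right half of the bench, turned up to about 0.4 rad either way.
- fan_box: The other box, the same in size and layout, but with two SQUARE caps in the near row and one ROUND cap alone behind them. Not part of the job: press nothing on it. Fixed to the bench. Which box stands on the left and which on the right changes. Origin and axes as for the first box.
- reset_box_left_top (a point): Centre of the top of the round black cap, 24 mm across, that lies near row, at x -20, y +31 mm in the frame of its box; 53 mm above the bench when up (13 mm above the face of the box). The two caps of the near row are 62 mm apart, centre to centre.
- reset_box_left (a joint): Travel of the round cap that lies near row, at x -20, y +31 mm in the frame of its box: 0 up, 0.007 m fully down (down is -z). Spring: starts to move at 1.5 N, fully down at 5 N, then a hard stop; comes up by itself when let go.
- reset_box_right_top (a point): Centre of the top of the round black cap, 24 mm across, that lies near row, at x -20, y -31 mm in the frame of its box; 53 mm above the bench when up (13 mm above the face of the box). The two caps of the near row are 62 mm apart, centre to centre.
- reset_box_right (a joint): Travel of the round cap that lies near row, at x -20, y -31 mm in the frame of its box: 0 up, 0.007 m fully down (down is -z). Spring: starts to move at 1.5 N, fully down at 5 N, then a hard stop; comes up by itself when let go.
- reset_box_far_top (a point): Centre of the top of the square black cap, 22 x 22 mm, that lies alone behind the row, at x +30, y 0 mm in the frame of its box; 53 mm above the bench when up (13 mm above the face of the box).
- reset_box_far (a joint): Travel of the square cap that lies alone behind the row, at x +30, y 0 mm in the frame of its box: 0 up, 0.007 m fully down (down is -z). Spring: starts to move at 1.5 N, fully down at 5 N, then a hard stop; comes up by itself when let go.
- fan_box_left (a joint): Travel of the square cap that lies near row, at x -20, y +31 mm in the frame of its box: 0 up, 0.007 m fully down (down is -z). Spring: starts to move at 1.5 N, fully down at 5 N, then a hard stop; comes up by itself when let go.
- fan_box_right (a joint): Travel of the square cap that lies near row, at x -20, y -31 mm in the frame of its box: 0 up, 0.007 m fully down (down is -z). Spring: starts to move at 1.5 N, fully down at 5 N, then a hard stop; comes up by itself when let go.
- fan_box_far (a joint): Travel of the round cap that lies alone behind the row, at x +30, y 0 mm in the frame of its box: 0 up, 0.007 m fully down (down is -z). Spring: starts to move at 1.5 N, fully down at 5 N, then a hard stop; comes up by itself when let go.
- cup_b: Bystander, loose: turned wooden cup, 68 mm across, 48 mm high. Origin: centre of its underside. Leave it alone.
- offcut_a: Bystander, loose: pine offcut, 73 x 82 x 35 mm. Origin: centre of its underside. Leave it alone.
- sand_block_a: Bystander, loose: brown sanding block, 64 x 84 x 30 mm. Origin: centre of its underside. Leave it alone.
- screwdriver: Bystander, loose: screwdriver, 188 mm long, 25 mm thick. Origin: centre of its underside. Leave it alone.
- bench_brush: Bystander, loose: bench brush, 44 x 131 x 34 mm. Origin: centre of its underside. Leave it alone.
- glue_bottle: Bystander, loose: pale glue bottle with a nozzle, 52 mm across, 159 mm high, standing. Origin: centre of its underside. Leave it alone.
- whetstone: Bystander, loose: grey whetstone, 110 x 59 x 22 mm. Origin: centre of its underside. Leave it alone.

How it is judged (in metres and radians):
On the way, in this order (a step that is already met when the one before it is completed fails the run):
1. both round buttons are pressed together (each at least 5 mm of the 7 mm) by the fingers and held so for 2 s, with the square key up (value of joint each of reset_box_left, reset_box_right above 0.005 m and value of joint reset_box_far below 0.002 m and contact force between the fingers and reset_box above 3 N), for 2 s.
2. both round buttons are up again (within 1.5 mm) (value of joint each of reset_box_left, reset_box_right below 0.0015 m), for 0.1 s.
3. the square key of the same box is pressed at least 5 mm by the fingers with both round buttons up (all of step 2 and value of joint reset_box_far above 0.005 m and contact force between the fingers and reset_box above 2 N), for 0.1 s.
At the end, for the whole second after the job is handed in: every cap on both boxes is up (within 1.5 mm) and every loose thing is within 20 mm of where it stood (all of step 2 and value of joint each of reset_box_far, fan_box_left, fan_box_right, fan_box_far below 0.0015 m and distance of each of cup_b, offcut_a, sand_block_a, screwdriver, bench_brush, glue_bottle, whetstone from where it was at the start of the episode below 0.02 m); the robot touches nothing.
It fails at once if one round button goes down (over 5 mm) while the other is still up (under 1.5 mm) ((value of joint reset_box_left above 0.005 m and value of joint reset_box_right below 0.0015 m) or (value of joint reset_box_right above 0.005 m and value of joint reset_box_left below 0.0015 m)).
It fails at once if the square key is pressed (over 3 mm) while a round button is down (over 3 mm) (value of joint reset_box_far above 0.003 m and value of joint any of reset_box_left, reset_box_right above 0.003 m).
It fails at once if a cap of the other box is pressed (over 3 mm) (value of joint any of fan_box_left, fan_box_right, fan_box_far above 0.003 m).
It fails at once if a loose thing is shifted or lifted by more than 20 mm (distance of any of cup_b, offcut_a, sand_block_a, screwdriver, bench_brush, glue_bottle, whetstone from where it was at the start of the episode above 0.02 m).
It also fails if it takes over 43 s, if anything falls off the work surface, if the arm or the gripper's body presses on something with over 40 N, if the wrist force passes 120 N, or if a joint passes its speed limit or range.

## Working session

There is one attempt and no reset: what is moved stays moved. The work goes in short steps, Python scripts to look and compute and a tool call to move; the robot and the scene stay as the last step left them, time stands still between calls to the robot, and variables do not carry over. Pictures are saved under pics/ and viewed, and the job is handed in when it is done.

Besides the shell and the picture viewer there is one more tool, called after "Emit:" in YAML: its name, and indented under it one key for each argument. carry_out: Moves the arm, as the interface text tells. Its arguments: {"type":"object","properties":{"hand":{"type":"array","items":{"type":"number"}},"offset":{"type":"array","items":{"type":"array","items":{"type":"number"}}},"rot":{"type":"array","items":{"type":"array","items":{"type":"number"}}},"grip_force":{"type":"number"}},"required":["hand","offset","rot"]}

```bash
mkdir -p pics; ls
python3 - <<'E'
from workcell import *
import cv2, pickle
d={}
for n in("scene","side","wrist"):
    s=snapshot(n); d[n]=s
    cv2.imwrite(f"pics/{n}0.png",s["pixels"]); print(n,s["vertical_fov"],s["cx"],s["cy"],s["camera_from_world"])
pickle.dump(d,open("s0.pkl","wb"))
print(sense())
E
```

```text
pics
scene 53.41236098202144 258.305167367354 184.91189265706544 [[ 0.86882827 -0.49477997  0.01817186 -0.47422551]
 [-0.1995705  -0.3835603  -0.90169458  0.14844336]
 [ 0.45311042  0.77979117 -0.43199152  0.78351126]
 [ 0.          0.          0.          1.        ]]
side 43.394918726253664 249.40265581614275 186.35977541035106 [[ 0.97502596 -0.22186429 -0.01003108 -0.53586734]
 [-0.15752347 -0.65901606 -0.73544829  0.12269151]
 [ 0.15655907  0.7186613  -0.6775066   1.52577494]
 [ 0.          0.          0.          1.        ]]
wrist 63.09137914055501 258.85743219149725 190.82164832218183 [[ 0.25344555  0.96734851 -0.00149081 -0.57325911]
 [ 0.92338754 -0.24146788  0.29841032 -0.03444862]
 [ 0.28830679 -0.07700736 -0.95443651  0.39275439]
 [ 0.          0.          0.          1.        ]]
{'t': 0.15, 'joints': array([ 6.33044182e+01,  9.10483491e+00,  9.15513385e+01,  6.84219414e-04,
        7.94254600e+01, -1.20380586e+01]), 'joint_velocities': array([-0.07551385, -0.13511831, -0.13006814,  0.02797311,  0.01848715,
       -0.0505719 ]), 'tau': array([ 2.66592269e-04, -3.85916519e+01, -3.22433925e+01,  7.02598784e-02,
        3.51832656e-02, -1.08288234e-04]), 'tool_pos': array([0.14530356, 0.5558571 , 0.21387767]), 'ee_rot': array([-1.79982317e+02,  7.96979832e-02,  7.53423630e+01]), 'wrist_force': array([-0.02358204, -0.20336685, -0.02675714]), 'ft_torque': array([ 0.02152501,  0.01668779, -0.01781164]), 'opening': 0.09166814763255846}
```

View pics/scene0.png

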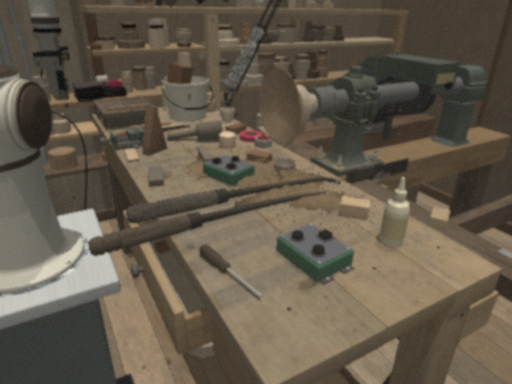

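View pics/side0.png

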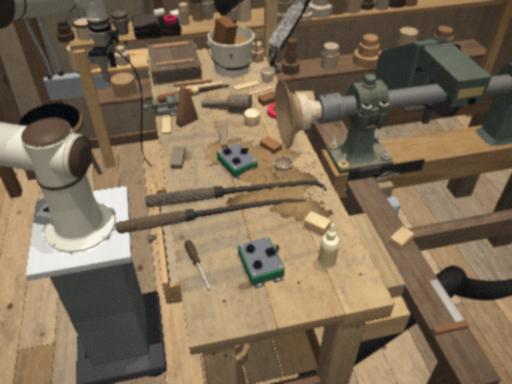

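View pics/wrist0.png

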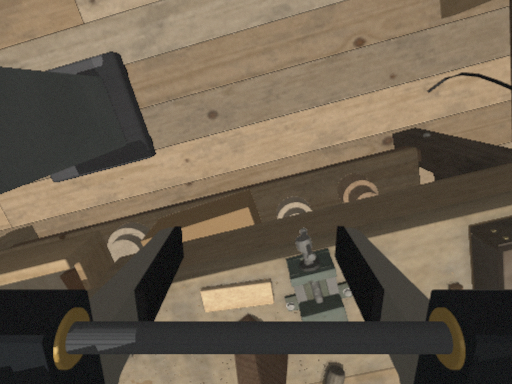

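Run:
```python
import cv2, pickle, numpy as np
d=pickle.load(open("s0.pkl","rb"))
def c(n,x,y,w=80,h=60,k=5): return cv2.resize(d[n]["pixels"][y:y+h,x:x+w],None,fx=k,fy=k,interpolation=cv2.INTER_CUBIC)
a=np.vstack([np.hstack([c("scene",188,140),c("scene",275,222)]),np.hstack([c("side",197,130),c("side",222,230)])])
cv2.imwrite("pics/crop0.png",np.clip(a.astype(float)*1.5,0,255).astype(np.uint8))
for n,pts in {"scene":[(228,160),(315,240)],"side":[(237,156),(261,258)]}.items():
    s=d[n];T=s["camera_from_world"];f=192/np.tan(np.radians(s["vertical_fov"]/2))
    for p in pts:
        v=T[:3,:3].T@np.array([(p[0]-s["cx"])/f,(p[1]-s["cy"])/f,1]);o=-T[:3,:3].T@T[:3,3]
        print(n,p,o+v*(0.053-o[2])/v[2])
```

```text
scene (228, 160) [0.54035227 0.17569293 0.053     ]
scene (315, 240) [ 0.50992007 -0.29076076  0.053     ]
side (237, 156) [0.5417459  0.15876398 0.053     ]
side (261, 258) [ 0.51499573 -0.30112577  0.053     ]
```

View pics/crop0.png

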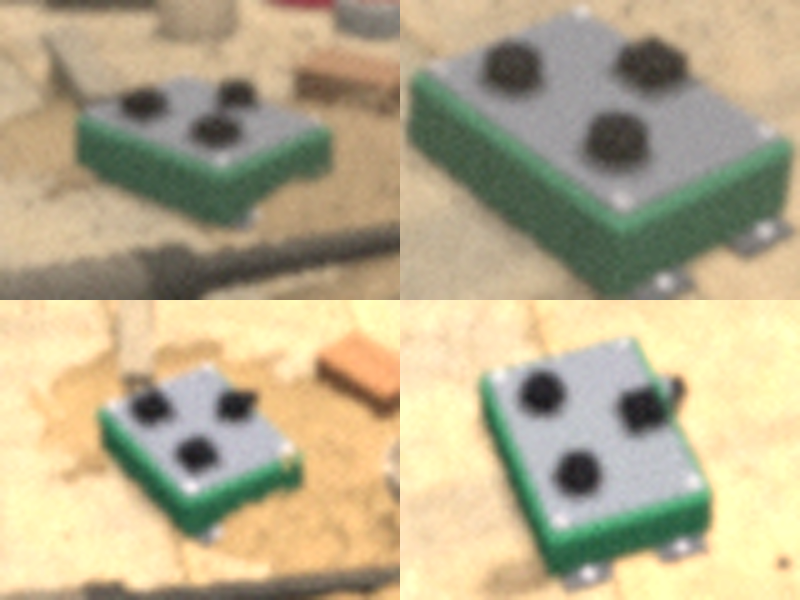

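```bash
cat > h.py <<'E'
import numpy as np, cv2
from scipy.optimize import least_squares
def f(s): return 192/np.tan(np.radians(s["vertical_fov"]/2))
def proj(s,P):
    T=s["camera_from_world"];q=np.atleast_2d(P)@T[:3,:3].T+T[:3,3]
    return q[:,:2]/q[:,2:]*f(s)+[s["cx"],s["cy"]]
def back(s,p,z):
    T=s["camera_from_world"];v=T[:3,:3].T@np.array([(p[0]-s["cx"])/f(s),(p[1]-s["cy"])/f(s),1]);o=-T[:3,:3].T@T[:3,3]
    return o+v*(z-o[2])/v[2]
CAPS=np.array([[-.02,.031,.053],[-.02,-.031,.053],[.03,0,.053]])
FACE=np.array([[-.05,.065,.04],[-.05,-.065,.04],[.05,-.065,.04],[.05,.065,.04]])
def place(q,P):
    c,s=np.cos(q[2]),np.sin(q[2]);return P@np.array([[c,-s,0],[s,c,0],[0,0,1]]).T+[q[0],q[1],0]
def fit(obs,q0):
    r=lambda q:np.concatenate([(proj(s,place(q,P))-np.array(px)).ravel() for s,P,px in obs])
    o=least_squares(r,q0,loss="soft_l1");return o.x,r(o.x)
E
python3 - <<'E'
from h import *; import pickle
d=pickle.load(open("s0.pkl","rb"))
a=(d["scene"],CAPS,[(297.4,234.4),(318.4,248.4),(325.4,233.6)])
b=(d["side"],CAPS,[(250.4,248.4),(257.6,264.6),(270.6,251.6)])
for o in([a],[b],[a,b]):
    q,r=fit(o,[.51,-.29,0]);print(q.round(4),np.degrees(q[2]),r.round(1))
print("bottle base", back(d["side"],(328,263),0),back(d["scene"],(392,243),0))
print("block",back(d["side"],(318,222),.03))
E
```

```text
[ 0.514  -0.285   0.1106] 6.338299219503791 [-0.1 -0.2  0.1  0.3  0.1 -0.1]
[ 0.517  -0.2886  0.1086] 6.221545601417794 [-0.  -0.1  0.1 -0.  -0.   0.1]
[ 0.5149 -0.286   0.1111] 6.36361698928078 [ 0.5 -0.1  0.8  0.4  0.7 -0.  -1.  -0.6 -0.8 -0.6 -1.  -0.5]
bottle base [ 0.71098596 -0.32246917  0.        ] [ 0.7078898  -0.32036726  0.        ]
block [ 0.72386919 -0.18671826  0.03      ]
```

```bash
cat >> h.py <<'E'
from scipy.spatial.transform import Rotation as R
def rows(st,tgt,yaw,n,z_first=True):
    """straight tool-frame rows, tool down; print 3 call lists"""
    p=np.array(st["tool_pos"]);Rc=R.from_euler("xyz",st["ee_rot"],degrees=True)
    Rt=R.from_euler("xyz",[180,0,yaw],degrees=True)
    dy=(yaw-st["ee_rot"][2]); off=[];rot=[]
    wt=(Rc.inv()*Rt).as_rotvec(degrees=True)
    for i in range(n):
        q=p+(np.array(tgt)-p)/(n-i)
        off.append(Rc.inv().apply(q-p).round(3))
        rv=np.array([0,0,-dy/n]).round(1); rot.append(rv.tolist())
        p=p+Rc.apply(off[-1]); Rc=Rc*R.from_rotvec(rv,degrees=True)
    for k in range(0,n,10): print([o.tolist() for o in off[k:k+10]],rot[k:k+10])
    print("end",p,Rc.as_euler("xyz",degrees=True))
E
python3 - <<'E'
from h import *; from workcell import *
s=sense(); T=snapshot("wrist")["camera_from_world"]
Rw=R.from_euler("xyz",s["ee_rot"],degrees=True)
print("cam in tool",Rw.inv().apply(-T[:3,:3].T@T[:3,3]-s["tool_pos"]),Rw.inv().apply(T[2,:3]))
rows(s,[.49,-.29,.26],-83.7,30)
E
```

```text
cam in tool [-0.00086313 -0.08404708 -0.17050309] [1.03272111e-05 2.98752330e-01 9.54330679e-01]
[[-0.024, 0.018, -0.002], [-0.023, 0.02, -0.001], [-0.021, 0.022, -0.002], [-0.018, 0.024, -0.001], [-0.016, 0.026, -0.002], [-0.014, 0.027, -0.001], [-0.011, 0.028, -0.002], [-0.008, 0.029, -0.001], [-0.006, 0.03, -0.002], [-0.003, 0.03, -0.001]] [[0.0, 0.0, 5.3], [0.0, 0.0, 5.3], [0.0, 0.0, 5.3], [0.0, 0.0, 5.3], [0.0, 0.0, 5.3], [0.0, 0.0, 5.3], [0.0, 0.0, 5.3], [0.0, 0.0, 5.3], [0.0, 0.0, 5.3], [0.0, 0.0, 5.3]]
[[-0.0, 0.031, -0.002], [0.003, 0.03, -0.001], [0.006, 0.03, -0.002], [0.008, 0.029, -0.001], [0.011, 0.029, -0.002], [0.014, 0.027, -0.001], [0.016, 0.026, -0.002], [0.018, 0.024, -0.001], [0.021, 0.023, -0.002], [0.023, 0.021, -0.001]] [[0.0, 0.0, 5.3], [0.0, 0.0, 5.3], [0.0, 0.0, 5.3], [0.0, 0.0, 5.3], [0.0, 0.0, 5.3], [0.0, 0.0, 5.3], [0.0, 0.0, 5.3], [0.0, 0.0, 5.3], [0.0, 0.0, 5.3], [0.0, 0.0, 5.3]]
[[0.024, 0.018, -0.002], [0.026, 0.016, -0.001], [0.027, 0.014, -0.002], [0.028, 0.011, -0.001], [0.029, 0.008, -0.002], [0.03, 0.006, -0.001], [0.031, 0.003, -0.002], [0.031, -0.0, -0.001], [0.03, -0.003, -0.002], [0.03, -0.006, -0.001]] [[0.0, 0.0, 5.3], [0.0, 0.0, 5.3], [0.0, 0.0, 5.3], [0.0, 0.0, 5.3], [0.0, 0.0, 5.3], [0.0, 0.0, 5.3], [0.0, 0.0, 5.3], [0.0, 0.0, 5.3], [0.0, 0.0, 5.3], [0.0, 0.0, 5.3]]
end [ 0.49030162 -0.28980586  0.25972526] [ 1.79954930e+02 -6.80673763e-02 -8.36576225e+01]
```

Emit:
carry_out:
  hand: [0, 0, 0, 0, 0, 0, 0, 0, 0, 0]
  offset:
    - [-0.024, 0.018, -0.008]
    - [-0.023, 0.02, -0.008]
    - [-0.021, 0.022, -0.008]
    - [-0.018, 0.024, -0.008]
    - [-0.016, 0.026, -0.008]
    - [-0.014, 0.027, -0.008]
    - [-0.011, 0.028, -0.005]
    - [-0.008, 0.029, 0]
    - [-0.006, 0.03, 0]
    - [-0.003, 0.03, 0]
  rot:
    - [0, 0, 5.3]
    - [0, 0, 5.3]
    - [0, 0, 5.3]
    - [0, 0, 5.3]
    - [0, 0, 5.3]
    - [0, 0, 5.3]
    - [0, 0, 5.3]
    - [0, 0, 5.3]
    - [0, 0, 5.3]
    - [0, 0, 5.3]

```text
t: 1.2
tool_pos: [0.2587, 0.2743, 0.2675]
ee_rot: [180.0, -0.0, 22.1]
wrist_force: [1.1, 0.0, -0.3]
opening: 0.0918
```

Emit:
carry_out:
  hand: [0, 0, 0, 0, 0, 0, 0, 0, 0, 0]
  offset:
    - [0, 0.031, 0]
    - [0.003, 0.03, 0]
    - [0.006, 0.03, 0]
    - [0.008, 0.029, 0]
    - [0.011, 0.029, 0]
    - [0.014, 0.027, 0]
    - [0.016, 0.026, 0]
    - [0.018, 0.024, 0]
    - [0.021, 0.023, 0]
    - [0.023, 0.021, 0]
  rot:
    - [0, 0, 5.3]
    - [0, 0, 5.3]
    - [0, 0, 5.3]
    - [0, 0, 5.3]
    - [0, 0, 5.3]
    - [0, 0, 5.3]
    - [0, 0, 5.3]
    - [0, 0, 5.3]
    - [0, 0, 5.3]
    - [0, 0, 5.3]

```text
t: 2.2
tool_pos: [0.3754, -0.0088, 0.2676]
ee_rot: [-180.0, -0.0, -30.9]
wrist_force: [0.7, 0.9, -0.0]
opening: 0.0916
```

Emit:
carry_out:
  hand: [0, 0, 0, 0, 0, 0, 0, 0, 0, 0]
  offset:
    - [0.024, 0.018, 0]
    - [0.026, 0.016, 0]
    - [0.027, 0.014, 0]
    - [0.028, 0.011, 0]
    - [0.029, 0.008, 0]
    - [0.03, 0.006, 0]
    - [0.031, 0.003, 0]
    - [0.031, 0, 0]
    - [0.03, -0.003, 0]
    - [0.03, -0.006, 0]
  rot:
    - [0, 0, 5.3]
    - [0, 0, 5.3]
    - [0, 0, 5.3]
    - [0, 0, 5.3]
    - [0, 0, 5.3]
    - [0, 0, 5.3]
    - [0, 0, 5.3]
    - [0, 0, 5.3]
    - [0, 0, 5.3]
    - [0, 0, 5.3]

```text
t: 3.2
tool_pos: [0.4907, -0.2906, 0.2673]
ee_rot: [180.0, 0.0, -83.9]
wrist_force: [-0.0, -0.6, 0.3]
opening: 0.0918
```

Emit:
carry_out:
  hand: [0.3, 0.52, 0.52]
  offset:
    - [0, 0, 0]
    - [0, 0, 0]
    - [0, 0, 0]
  rot:
    - [0, 0, 0]
    - [0, 0, 0]
    - [0, 0, 0]

```text
t: 3.5
tool_pos: [0.4903, -0.2885, 0.2676]
ee_rot: [180.0, 0.0, -83.6]
wrist_force: [0.2, 0.1, -0.4]
opening: 0.0699
```

Run:
```python
from workcell import *
import cv2, pickle
d={}
for n in("scene","side","wrist"):
    s=snapshot(n); d[n]=s
    cv2.imwrite(f"pics/{n}1.png",s["pixels"])
pickle.dump(d,open("s1.pkl","wb"))
s=sense();print({k:s[k] for k in("t","joints","tool_pos","ee_rot","opening","wrist_force")})
```

```text
{'t': 3.65, 'joints': array([-4.26392878e+01,  6.38394592e+00,  8.84524280e+01,  5.94040952e-03,
        8.51453848e+01,  4.09389987e+01]), 'tool_pos': array([ 0.4904071 , -0.28853929,  0.26791497]), 'ee_rot': array([-1.79983576e+02, -9.90095465e-03, -8.35787897e+01]), 'opening': 0.05781326320234441, 'wrist_force': array([0.091999  , 0.51310659, 0.27711337])}
```

View pics/wrist1.png

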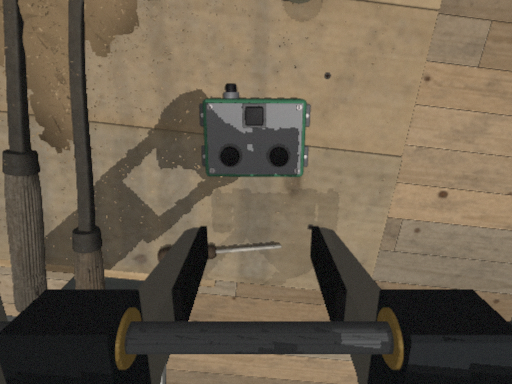

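View pics/side1.png

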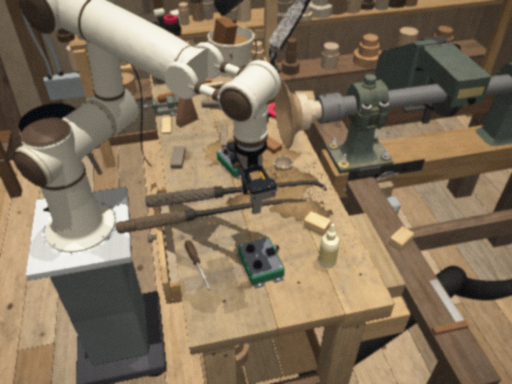

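Run:
```python
from h import *; import pickle
d=pickle.load(open("s1.pkl","rb"))
w=d["wrist"]
im=w["pixels"][85:190,190:320]
cv2.imwrite("pics/wcrop.png",np.clip(cv2.resize(im,None,fx=6,fy=5.7 and 6,interpolation=cv2.INTER_CUBIC)[:600]*1.3,0,255).astype(np.uint8))
s=d["side"]
cv2.imwrite("pics/scrop1.png",cv2.resize(s["pixels"][230:290,222:302],None,fx=8,fy=8,interpolation=cv2.INTER_CUBIC))
q=[.5149,-.286,.111]
print(proj(w,place(q,CAPS)).round(1).tolist(),proj(w,place(q,FACE)).round(1).tolist())
```

```text
[[233.5, 160.6], [283.0, 160.6], [258.3, 119.8]] [[209.1, 180.9], [307.5, 181.0], [311.3, 102.3], [205.3, 102.3]]
```

View pics/wcrop.png

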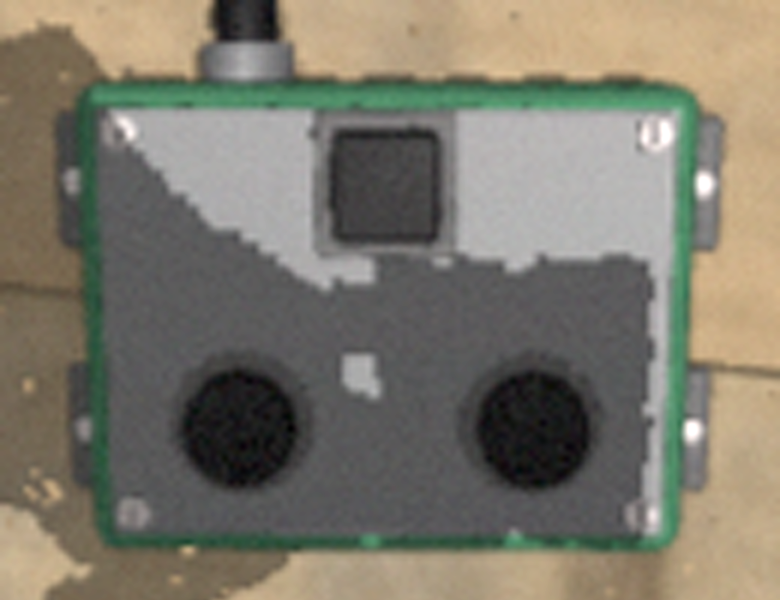

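Run:
```python
from h import *; import pickle
d=pickle.load(open("s1.pkl","rb"));d0=pickle.load(open("s0.pkl","rb"))
w=(d["wrist"],CAPS,[(229.8,156.2),(279,156.2),(254.1,116)])
a=(d0["scene"],CAPS,[(297.4,234.4),(318.4,248.4),(325.4,233.6)])
b=(d0["side"],CAPS,[(250.4,248.4),(257.6,264.6),(270.6,251.6)])
for o in([w],[w,a,b]):
    q,r=fit(o,[.51,-.29,0]);print(q.round(4),np.degrees(q[2]),r.round(1))
```

```text
[ 0.5195 -0.2806  0.1133] 6.493412051386925 [-0.3  0.3  0.2  0.3  0.  -0.6]
[ 0.5187 -0.281   0.1119] 6.411561366462037 [ 0.1  1.   0.5  1.   0.4  0.1  0.6 -1.7  0.8 -1.4  0.7 -1.6 -0.1 -2.1
  0.1 -2.2 -0.1 -2. ]
```

Emit:
carry_out:
  hand: [0.52, 0.52, 0.52, 0.52, 0.52, 0.52, 0.52]
  offset:
    - [-0.002, -0.007, 0.03]
    - [0, 0, 0.04]
    - [0, 0, 0.04]
    - [0, 0, 0.04]
    - [0, 0, 0.03]
    - [0, 0, 0.013]
    - [0, 0, 0]
  rot:
    - [0, 0, 0]
    - [0, 0, 0]
    - [0, 0, 0]
    - [0, 0, 0]
    - [0, 0, 0]
    - [0, 0, 0]
    - [0, 0, 0]

```text
t: 4.35
tool_pos: [0.4962, -0.2854, 0.0731]
ee_rot: [179.9, 0.1, -83.6]
wrist_force: [0.4, -0.4, 0.6]
opening: 0.0442
```

Run:
```python
from workcell import *
import cv2, pickle, numpy as np
d={}
for n in("scene","side","wrist"):
    s=snapshot(n); d[n]=s
pickle.dump(d,open("s2.pkl","wb"))
cv2.imwrite("pics/wrist2.png",np.clip(d["wrist"]["pixels"]*1.5,0,255).astype(np.uint8))
def c(n,x,y,w=80,h=70,k=5): return cv2.resize(d[n]["pixels"][y:y+h,x:x+w],None,fx=k,fy=k,interpolation=cv2.INTER_CUBIC)
a=np.hstack([c("scene",275,205),c("side",222,215)])
cv2.imwrite("pics/crop2.png",np.clip(a.astype(float)*1.7,0,255).astype(np.uint8))
s=sense();print({k:s[k] for k in("t","tool_pos","ee_rot","opening","wrist_force")})
```

```text
{'t': 4.5, 'tool_pos': array([ 0.49856501, -0.2877198 ,  0.0769408 ]), 'ee_rot': array([-1.79848235e+02, -1.70023581e-01, -8.36413656e+01]), 'opening': 0.044189160910279426, 'wrist_force': array([-0.10349186,  0.18537102,  0.4084284 ])}
```

View pics/wrist2.png

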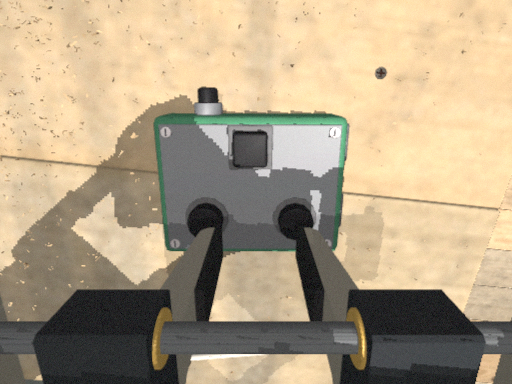

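View pics/crop2.png

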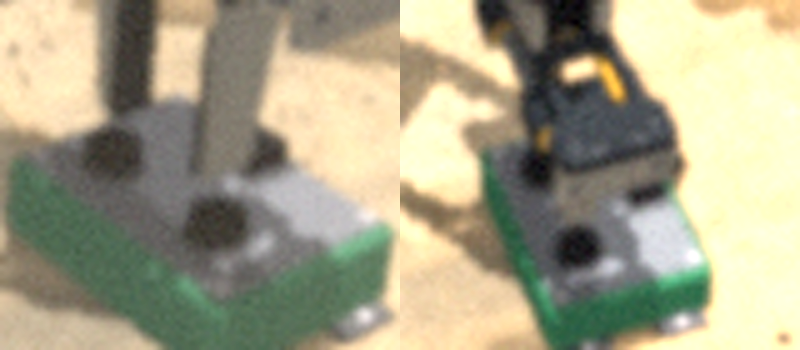

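Run:
```python
from h import *; import pickle
d=pickle.load(open("s2.pkl","rb"));w=d["wrist"]
cv2.imwrite("pics/wcrop2.png",np.clip(cv2.resize(w["pixels"][120:265,150:350],None,fx=4,fy=4,interpolation=cv2.INTER_CUBIC)*1.9,0,255).astype(np.uint8))
for q in([.517,-.284,.1125],[.5195,-.2806,.1133]):
  print(proj(w,place(q,CAPS)).round(1).tolist())
T=w["camera_from_world"];cam=-T[:3,:3].T@T[:3,3]
Rw=R.from_euler("xyz",[180,0,-83.64],degrees=True)
print("tcp from cam extr",cam-Rw.apply([-0.00086313,-0.08404708,-0.17050309]))
t=np.array([.4975,-.2865,.0755])
for x in(-.04,-.022,.022,.04):
  for y in(-.01,.01): print(x,y,proj(w,t+Rw.apply([x,y,0])).round(1))
```

```text
[[209.5, 227.4], [301.5, 227.2], [255.1, 153.9]]
[[204.7, 223.5], [297.1, 223.2], [250.1, 149.3]]
tcp from cam extr [ 0.49936084 -0.28879759  0.07650631]
-0.04 -0.01 [[188.4 226.8]]
-0.04 0.01 [[190.6 256.8]]
-0.022 -0.01 [[218.7 226.8]]
-0.022 0.01 [[219.9 256.8]]
0.022 -0.01 [[292.6 226.7]]
0.022 0.01 [[291.5 256.7]]
0.04 -0.01 [[322.8 226.7]]
0.04 0.01 [[320.8 256.6]]
```

View pics/wcrop2.png

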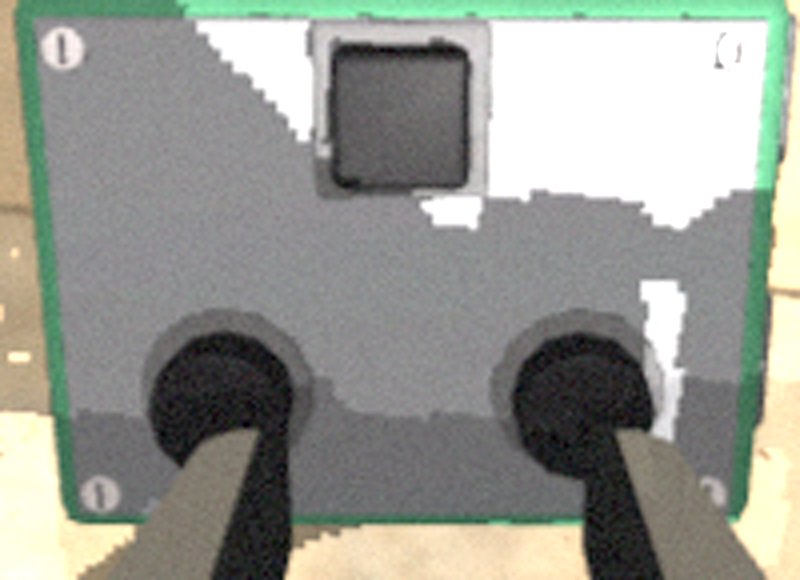

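Run:
```python
from h import *; import pickle
d=pickle.load(open("s2.pkl","rb"))
Rw=R.from_euler("xyz",[180,0,-83.64],degrees=True)
t=np.array([.4985,-.2877,.0765])
out=[]
for n,(x,y) in {"scene":(285,195),"side":(232,215)}.items():
    s=d[n];k=8
    im=cv2.resize(s["pixels"][y:y+70,x:x+50],None,fx=k,fy=k,interpolation=cv2.INTER_CUBIC)
    im=np.clip(im*1.7,0,255).astype(np.uint8)
    def dr(P,c):
        p=((proj(s,P)-[x,y]+.5)*k).astype(np.int32);cv2.polylines(im,[p],True,c,1)
    for sg in(-1,1):
        for z,c in((0,(0,0,255)),):
            dr(t+Rw.apply([[sg*a,b,z] for a,b in((.022,-.01),(.022,.01),(.04,.01),(.04,-.01))]),c)
    for q,c in(([.5195,-.2806,.1133],(255,0,0)),([.517,-.284,.1125],(0,255,0))):
      for cap in CAPS:
        a=np.linspace(0,6.28,20)
        dr(place(q,cap+np.c_[.012*np.cos(a),.012*np.sin(a),0*a]),c)
    out.append(im)
cv2.imwrite("pics/ov2.png",np.hstack(out))
```

```text
(no output)
```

View pics/ov2.png

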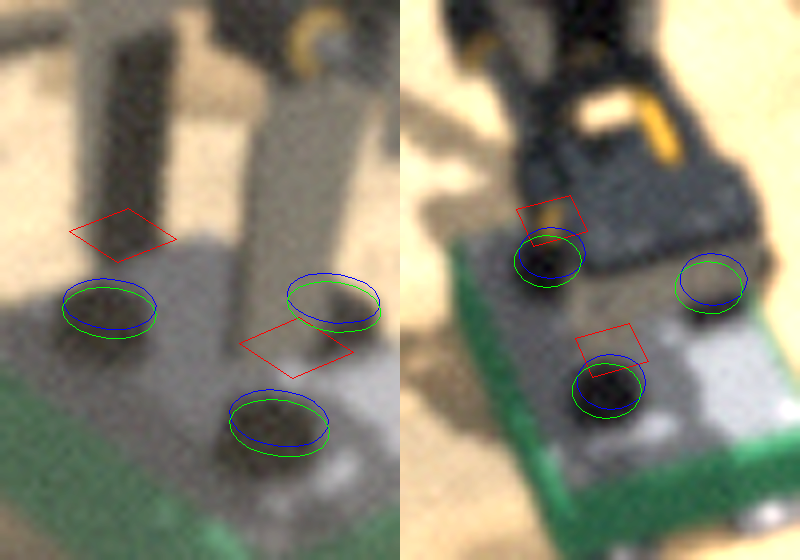

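Emit:
carry_out:
  hand: [0.52, 0.52, 0.52]
  offset:
    - [-0.005, -0.001, 0.005]
    - [0, 0, 0.005]
    - [0, 0, 0]
  rot:
    - [0, 0, 0]
    - [0, 0, 0]
    - [0, 0, 0]

```text
t: 4.8
tool_pos: [0.4974, -0.2811, 0.0642]
ee_rot: [180.0, 0.0, -83.6]
wrist_force: [-0.7, -0.2, -1.0]
opening: 0.044
```

Run:
```python
from workcell import *
from h import *; import pickle
d={}
P=[]
for n in("scene","side","wrist"):
    d[n]=snapshot(n); P.append(sense()["tool_pos"])
pickle.dump(d,open("s3.pkl","wb"));print(np.array(P).round(4),sense()["wrist_force"])
out=[]
for n,(x,y) in {"scene":(285,195),"side":(232,215)}.items():
    im=cv2.resize(d[n]["pixels"][y:y+70,x:x+50],None,fx=8,fy=8,interpolation=cv2.INTER_CUBIC);out.append(np.clip(im*2.,0,255).astype(np.uint8))
cv2.imwrite("pics/ov3.png",np.hstack(out))
cv2.imwrite("pics/wcrop3.png",np.clip(cv2.resize(d["wrist"]["pixels"][120:265,150:350],None,fx=4,fy=4,interpolation=cv2.INTER_CUBIC)*2.8,0,255).astype(np.uint8))
```

```text
[[ 0.4975 -0.2813  0.0644]
 [ 0.4976 -0.2815  0.0646]
 [ 0.4977 -0.2817  0.0647]] [0.00777529 0.62325707 0.11575627]
```

View pics/wcrop3.png

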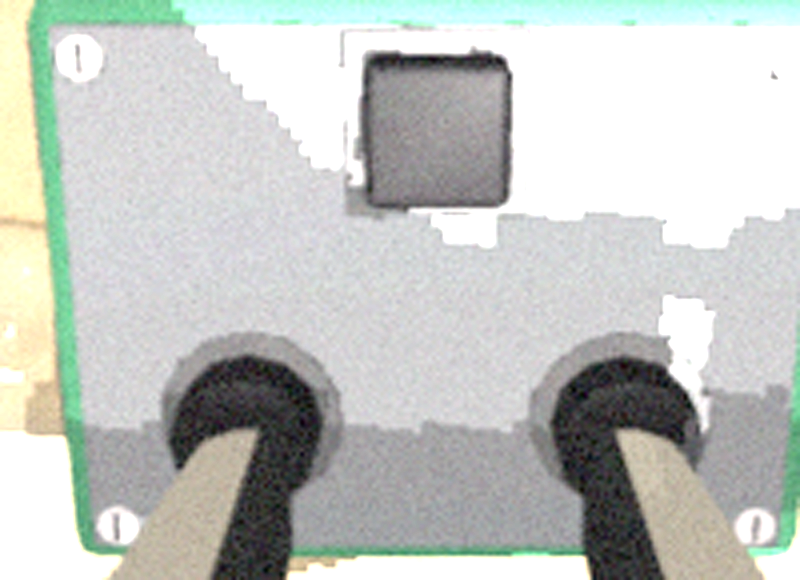

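View pics/ov3.png

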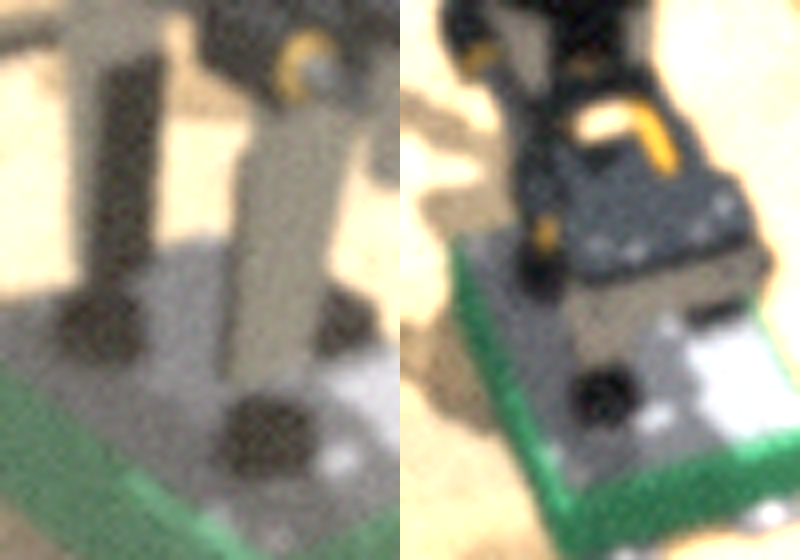

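Run:
```python
from h import *; import pickle
w=pickle.load(open("s3.pkl","rb"))["wrist"]
Rw=R.from_euler("xyz",[180,0,-83.6],degrees=True)
sq=back(w,(259.5,152.9),.053)
row=sq[:2]-.05*np.array([np.cos(.1125),np.sin(.1125)])
print("square",sq,"row centre",row)
for r in(226.5,227.5,228.5):
    tip=back(w,(259.2,r),.0645); c=tip+Rw.apply([0,.01,0]); print(r,"tip centre",c, "need tool", Rw.inv().apply([*(row-c[:2]),0]).round(4))
print(proj(w,place([.5195,-.2806,.1133],CAPS)).round(1).tolist())
# predicted cap rim row for row centre at sq fit
q=[row[0]+.02*np.cos(.1125),row[1]+.02*np.sin(.1125),.1125]
print(q,proj(w,place(q,CAPS+[.012,0,0])),proj(w,place(q,CAPS+[.012,0,-.013])))
```

```text
square [ 0.54929398 -0.27723707  0.053     ] row centre [ 0.49961005 -0.28285021]
226.5 tip centre [ 0.4976827  -0.28279625  0.0645    ] need tool [ 0.0003 -0.0019 -0.    ]
227.5 tip centre [ 0.49704214 -0.28286746  0.0645    ] need tool [ 0.0003 -0.0026 -0.    ]
228.5 tip centre [ 0.49640025 -0.28293881  0.0645    ] need tool [ 0.0003 -0.0032 -0.    ]
[[210.9, 231.0], [308.4, 230.7], [259.5, 152.9]]
[np.float64(0.5194836205791469), np.float64(-0.2806049511429112), 0.1125] [[209.91687085 213.32467627]
 [309.27780257 213.13269764]
 [259.46871417 132.27239634]] [[212.84444784 206.13722903]
 [306.26556269 205.95514022]
 [259.43174329 129.74808513]]
```

Emit:
carry_out:
  hand: [0.52, 0.52, 0.52, 0.52]
  offset:
    - [0, -0.002, 0.004]
    - [0, 0, 0.004]
    - [0, 0, 0.003]
    - [0, 0, 0.002]
  rot:
    - [0, 0, 0]
    - [0, 0, 0]
    - [0, 0, 0]
    - [0, 0, 0]

```text
t: 5.35
tool_pos: [0.4996, -0.2813, 0.0515]
ee_rot: [180.0, 0.0, -83.7]
wrist_force: [-2.2, 0.5, 5.2]
opening: 0.0442
```

Emit:
carry_out:
  hand: [0.52, 0.52, 0.52, 0.52]
  offset:
    - [0, 0, 0.002]
    - [0, 0, 0.001]
    - [0, 0, 0.001]
    - [0, 0, 0]
  rot:
    - [0, 0, 0]
    - [0, 0, 0]
    - [0, 0, 0]
    - [0, 0, 0]

```text
t: 5.75
tool_pos: [0.4996, -0.2813, 0.0483]
ee_rot: [180.0, 0.0, -83.6]
wrist_force: [-2.4, 3.0, 7.6]
opening: 0.0444
```

Emit:
carry_out:
  hand: [0.52, 0.52, 0.52, 0.52]
  offset:
    - [0, 0, 0.001]
    - [0, 0, 0.001]
    - [0, 0, 0.001]
    - [0, 0, 0]
  rot:
    - [0, 0, 0]
    - [0, 0, 0]
    - [0, 0, 0]
    - [0, 0, 0]

```text
t: 6.15
tool_pos: [0.4996, -0.2813, 0.0463]
ee_rot: [180.0, 0.0, -83.6]
wrist_force: [-5.0, 3.7, 14.6]
opening: 0.0444
```

Run:
```python
from workcell import *
from h import *; import pickle
d={}
P=[]
for n in("scene","side","wrist"):
    d[n]=snapshot(n); s=sense();P.append([*s["tool_pos"],*s["wrist_force"],*s["ft_torque"]])
pickle.dump(d,open("s4.pkl","wb"));print(np.array(P).round(4))
cv2.imwrite("pics/wcrop4.png",np.clip(cv2.resize(d["wrist"]["pixels"][120:265,150:350],None,fx=4,fy=4,interpolation=cv2.INTER_CUBIC)*2.8,0,255).astype(np.uint8))
```

```text
[[ 0.4996 -0.2813  0.0463 -5.9482  4.5259 14.3422  0.7753  1.2009  0.017 ]
 [ 0.4997 -0.2813  0.0463 -6.54    4.5475 13.6951  0.8097  1.179   0.0325]
 [ 0.4996 -0.2813  0.0463 -5.3023  4.0242 13.661   0.7894  1.1883 -0.0407]]
```

View pics/wcrop4.png

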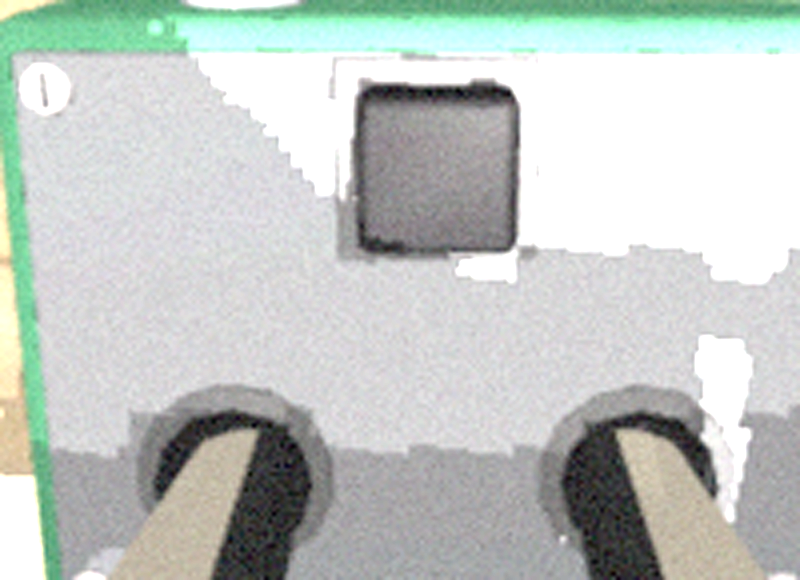

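Emit:
carry_out:
  hand: [0.52, 0.52, 0.52, 0.52, 0.52, 0.52, 0.52, 0.52, 0.52, 0.52]
  offset:
    - [0, 0, 0.001]
    - [0, 0, 0]
    - [0, 0, 0]
    - [0, 0, 0]
    - [0, 0, 0]
    - [0, 0, 0]
    - [0, 0, 0]
    - [0, 0, 0]
    - [0, 0, 0]
    - [0, 0, 0]
  rot:
    - [0, 0, 0]
    - [0, 0, 0]
    - [0, 0, 0]
    - [0, 0, 0]
    - [0, 0, 0]
    - [0, 0, 0]
    - [0, 0, 0]
    - [0, 0, 0]
    - [0, 0, 0]
    - [0, 0, 0]

```text
t: 7.3
tool_pos: [0.4997, -0.2813, 0.0462]
ee_rot: [179.9, 0.0, -83.6]
wrist_force: [-7.4, 5.8, 19.7]
opening: 0.0444
```

Emit:
carry_out:
  hand: [0.52, 0.52, 0.52, 0.52, 0.52, 0.52, 0.52, 0.52, 0.52, 0.52]
  offset:
    - [0, 0, 0]
    - [0, 0, 0]
    - [0, 0, 0]
    - [0, 0, 0]
    - [0, 0, 0]
    - [0, 0, 0]
    - [0, 0, 0]
    - [0, 0, 0]
    - [0, 0, 0]
    - [0, 0, 0]
  rot:
    - [0, 0, 0]
    - [0, 0, 0]
    - [0, 0, 0]
    - [0, 0, 0]
    - [0, 0, 0]
    - [0, 0, 0]
    - [0, 0, 0]
    - [0, 0, 0]
    - [0, 0, 0]
    - [0, 0, 0]

```text
t: 8.3
tool_pos: [0.4997, -0.2813, 0.0462]
ee_rot: [179.9, 0.0, -83.6]
wrist_force: [-6.8, 6.3, 20.9]
opening: 0.0445
```

Emit:
carry_out:
  hand: [0.52, 0.52, 0.52, 0.52, 0.52, 0.52, 0.52, 0.52, 0.52, 0.52]
  offset:
    - [0, 0, 0]
    - [0, 0, 0]
    - [0, 0, 0]
    - [0, 0, 0]
    - [0, 0, 0]
    - [0, 0, 0]
    - [0, 0, 0]
    - [0, 0, 0]
    - [0, 0, 0]
    - [0, 0, 0]
  rot:
    - [0, 0, 0]
    - [0, 0, 0]
    - [0, 0, 0]
    - [0, 0, 0]
    - [0, 0, 0]
    - [0, 0, 0]
    - [0, 0, 0]
    - [0, 0, 0]
    - [0, 0, 0]
    - [0, 0, 0]

```text
t: 9.3
tool_pos: [0.4997, -0.2813, 0.0462]
ee_rot: [179.9, 0.0, -83.6]
wrist_force: [-8.1, 5.8, 20.1]
opening: 0.044
```

Emit:
carry_out:
  hand: [0.52, 0.52, 0.52, 0.52, 1, 1, 1, 1, 1, 1]
  offset:
    - [0, 0, -0.008]
    - [0, 0, -0.012]
    - [0, 0, -0.018]
    - [0, 0, 0]
    - [0, -0.025, 0]
    - [0, -0.025, 0]
    - [0, 0, 0]
    - [0, 0, 0]
    - [0, 0, 0]
    - [0, 0, 0]
  rot:
    - [0, 0, 0]
    - [0, 0, 0]
    - [0, 0, 0]
    - [0, 0, 0]
    - [0, 0, 0]
    - [0, 0, 0]
    - [0, 0, 0]
    - [0, 0, 0]
    - [0, 0, 0]
    - [0, 0, 0]

```text
t: 10.3
tool_pos: [0.5484, -0.2759, 0.0812]
ee_rot: [180.0, 0.0, -83.7]
wrist_force: [-0.2, 0.3, 0.1]
opening: 0.0007
```

Run:
```python
from workcell import *
from h import *; import pickle
d={}
P=[]
for n in("scene","side","wrist"):
    d[n]=snapshot(n); s=sense();P.append([*s["tool_pos"],*s["wrist_force"],s["opening"]])
pickle.dump(d,open("s5.pkl","wb"));print(np.array(P).round(4))
cv2.imwrite("pics/wcrop5.png",np.clip(cv2.resize(d["wrist"]["pixels"][150:300,160:360],None,fx=4,fy=4,interpolation=cv2.INTER_CUBIC)*1.8,0,255).astype(np.uint8))
out=[]
for n,(x,y) in {"scene":(285,195),"side":(232,215)}.items():
    im=cv2.resize(d[n]["pixels"][y:y+70,x:x+50],None,fx=8,fy=8,interpolation=cv2.INTER_CUBIC);out.append(np.clip(im*2.,0,255).astype(np.uint8))
cv2.imwrite("pics/ov5.png",np.hstack(out))
```

```text
[[ 5.486e-01 -2.760e-01  8.140e-02  3.525e-01  4.590e-02  5.601e-01
   8.000e-04]
 [ 5.488e-01 -2.760e-01  8.150e-02  2.359e-01 -2.070e-01  1.545e-01
   2.000e-04]
 [ 5.489e-01 -2.760e-01  8.160e-02 -3.253e-01  3.239e-01 -5.690e-01
   4.000e-04]]
```

View pics/wcrop5.png

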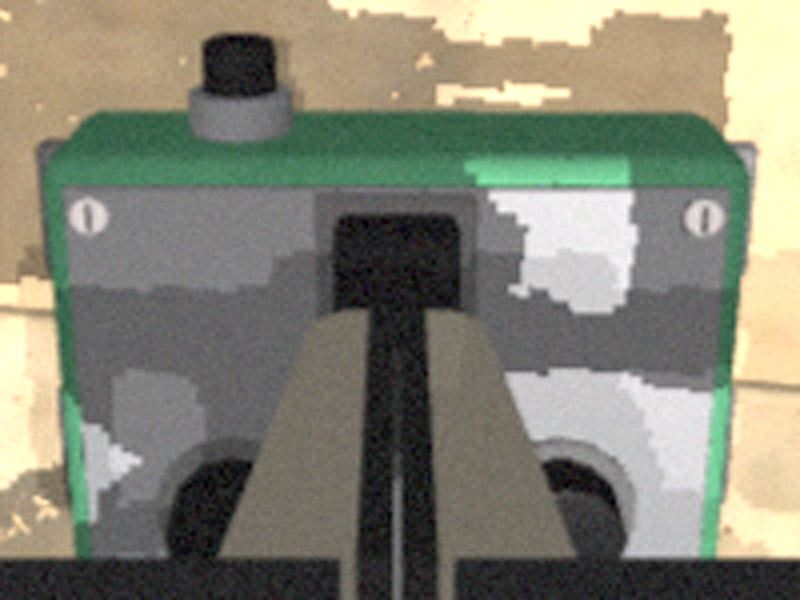

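View pics/ov5.png

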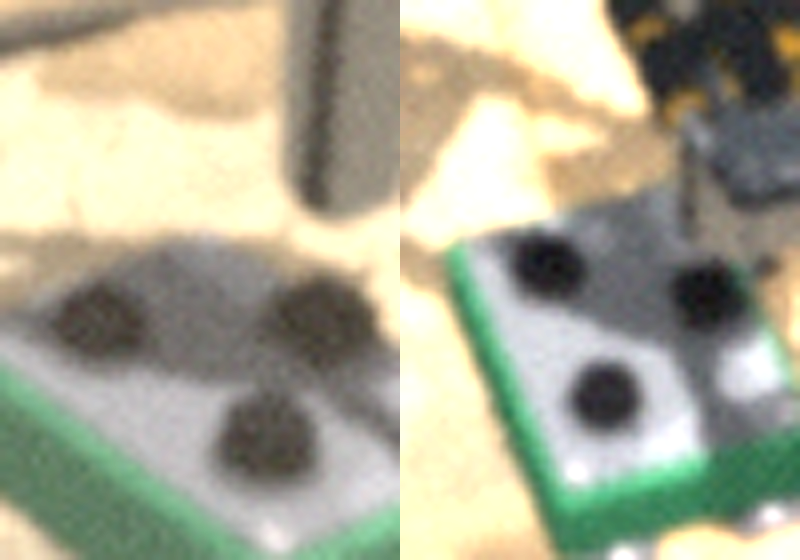

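Emit:
carry_out:
  hand: [1, 1, 1, 1, 1, 1, 1, 1]
  offset:
    - [0, 0, 0.012]
    - [0, 0, 0.012]
    - [0, 0, 0.004]
    - [0, 0, 0.002]
    - [0, 0, 0.002]
    - [0, 0, 0.001]
    - [0, 0, 0.001]
    - [0, 0, 0]
  rot:
    - [0, 0, 0]
    - [0, 0, 0]
    - [0, 0, 0]
    - [0, 0, 0]
    - [0, 0, 0]
    - [0, 0, 0]
    - [0, 0, 0]
    - [0, 0, 0]

```text
t: 11.25
tool_pos: [0.5494, -0.2758, 0.0479]
ee_rot: [-180.0, -0.0, -83.7]
wrist_force: [-3.1, 1.5, 4.2]
opening: 0.0006
```

Emit:
carry_out:
  hand: [1, 1, 1, 1, 1, 1]
  offset:
    - [0, 0, 0.001]
    - [0, 0, 0.001]
    - [0, 0, 0.001]
    - [0, 0, 0]
    - [0, 0, 0]
    - [0, 0, 0]
  rot:
    - [0, 0, 0]
    - [0, 0, 0]
    - [0, 0, 0]
    - [0, 0, 0]
    - [0, 0, 0]
    - [0, 0, 0]

```text
t: 11.85
tool_pos: [0.5496, -0.276, 0.0463]
ee_rot: [-180.0, -0.0, -83.6]
wrist_force: [-6.2, 3.5, 13.2]
opening: 0.0005
```

Emit:
carry_out:
  hand: [1, 1, 1, 1, 1, 1, 1, 1, 1, 1]
  offset:
    - [0, 0, 0]
    - [0, 0, 0]
    - [0, 0, 0]
    - [0, 0, -0.01]
    - [0, 0, -0.02]
    - [0, 0, -0.04]
    - [0, 0, -0.04]
    - [0, 0, -0.04]
    - [0, 0, 0]
    - [0, 0, 0]
  rot:
    - [0, 0, 0]
    - [0, 0, 0]
    - [0, 0, 0]
    - [0, 0, 0]
    - [0, 0, 0]
    - [0, 0, 0]
    - [0, 0, 0]
    - [0, 0, 0]
    - [0, 0, 0]
    - [0, 0, 0]

```text
t: 12.85
tool_pos: [0.55, -0.2764, 0.1954]
ee_rot: [-179.9, -0.1, -83.7]
wrist_force: [0.3, 0.1, -0.5]
opening: 0.0006
```

Run:
```python
from workcell import *
from h import *; import pickle
d={n:snapshot(n) for n in("scene","side","wrist")}
d0=pickle.load(open("s0.pkl","rb"))
s=sense();print(s["t"],s["tool_pos"],s["wrist_force"])
cv2.imwrite("pics/side6.png",np.hstack([d0["side"]["pixels"][120:320,140:390],d["side"]["pixels"][120:320,140:390]]))
cv2.imwrite("pics/wrist6.png",d["wrist"]["pixels"])
```

```text
13.0 [ 0.5484147  -0.27516255  0.19222595] [-0.03594405  0.04640553  0.49695326]
```

View pics/side6.png

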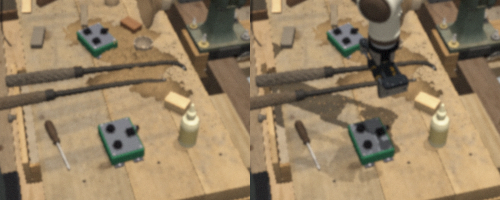

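View pics/wrist6.png

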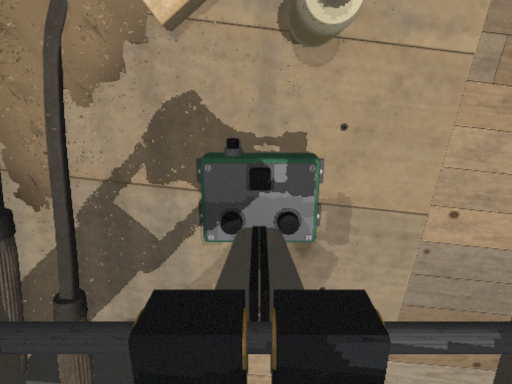

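The pictures show the caps up at about (231,222), (288,222) and (260,178) in the wrist view. The bottle, screwdriver and offcut are where they stood at the start.

```bash
python3 -c "
from workcell import *
print(hand_in()); print(sense()['t'])"
```

```text
the job is handed in; nothing more can be done
None
the job is handed in; nothing more can be done
```

I reset the guard at the right-hand box, which the wrist camera confirmed has the two round caps in its near row, and handed the job in at about 13 s of the 43 s allowed. The hand-in gives no verdict, so the outcome is judged only from my own checks.

- **Round buttons:** I set one fingertip on each, with the gripper opened to 44 mm, and pressed both down together. They were held for a bit over 3 s with the TCP at z = 0.046 m and 14–20 N on the wrist. Both fully down needs about 10 N, so they were on their stops. I then lifted the fingers straight up.
- **Square key:** I pressed it with the fingers shut, to z = 0.046 m and 13 N, held it for about 0.6 s and let it go.
- **Last checks:** In the final pictures all three caps on the reset box look up, and the wrist force is near zero, so the arm touches nothing. The bottle, screwdriver and offcut look unmoved. I never went near the other box's caps, and did not check the remaining loose things one by one.
- **Disagreement:** The three cameras differed by up to about 8 mm on where the box stood. I aligned by how the fingertips sat against the caps in the wrist picture, and the press forces and depths agreed with that.

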